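# Clamp the reference slab in the heat-flow stand

## Task

The white ceramic reference slab lies flush in its fitted wooden case with no room for fingers: press down its end at the thumb notch, over the deep well, so that it rocks up and stays tipped, then lift it out by its raised end. Lay it flat along the middle of the clamp stand's platen, centred under the screw, and turn the tommy bar clockwise (seen from above) until the sprung indicator tab has popped out of the clamp's force capsule, past the nose of the arm, stopping there without overtightening. Leave the other things on the bench where they are and finish with the slab clamped and the robot clear.

Things in the scene. Friction and masses are not known exactly. Their poses are not given: they have to be found in the camera images.
- slab: White ceramic slab 140 (x) x 48 (y) x 30 (z) mm, about 0.36 kg. Origin: centre of its underside; x along its length, z up through its thickness. Starts in the case's pocket, x along the case's x, centre 4 mm to the -x side of the rocking edge. Rocked 25 degrees over, its +x end stands on the well's floor and it stays tipped by itself.
- case: Fitted wooden case, fixed, 180 (x) x 94 (y) x 67.5 (z) mm. Origin: on its underside, centre of its outline. +x points to the end with the thumb notch and the deep well, -x to the shallow end, nearer the robot. Pocket 52 mm wide, x = -76 to 75 mm. The slab's top lies 1.5 mm below the rim; gaps of 2 mm at its sides and shallow end, 9 mm at the well end.
- rocking_edge (a point): Middle of the edge in the pocket (straight above the case's origin) where the shallow floor, height 36 mm, ends and the well, floor at height 8 mm, begins; the slab rocks about it. Axes as the case.
- press_point (a point): Where to press: on the slab's top as it lies at the start, 50 mm to the +x side of the rocking edge. A push under 1 N rocks it; the top there goes down 20 mm until the slab is fully over. Pressed too little it falls back.
- grip_point (a point): Point fixed to the case, 48 mm to the -x side of the rocking edge, at rim height (67.5 mm). With the slab tipped, its upright long sides stand free here from the rim to 22 mm above it, and can be gripped across the 48 mm width (along the case's y), fingertips just above the rim.
- stand: Grey clamp stand, fixed: base 176 (x) x 165 (y) mm, platen 150 (x) x 62 (y) mm with top at 25 mm. Origin: underside, below the screw axis. A column (y = -107 to -73 mm) carries an arm along y, 40 mm wide, 87 to 117 mm high, ending at y = 20 mm. The slab, its x along the stand's x, goes in level from the open +y side, under the bar, held at its -x end with the gripper leaning back to -x.
- platen (a point): Centre of the platen's top face, under the screw axis: where the centre of the slab's underside belongs. Axes as the stand.
- handle (a joint): Turn of the tommy bar about the upright screw (rad), growing clockwise from above; lowers the foot 5.73 mm per rad. Starts at 0 to 0.3, stop at 2.75. Bar: steel rod 10 mm thick, 144 mm long, a black 20 mm ball on each end, axis 163 mm above the table at 0, sinking with the screw. It stays where left. Pushed 53 mm out it takes about 6 N free, 8 to 13 N clamping.
- bar_point (a point): Point on the bar's axis, 53 mm from the screw axis, on the half to be pushed. At handle 0 this half points 105 degrees counter-clockwise (from above) from the stand's +x; tightening sweeps it clockwise over the stand's +y side and round to its +x side. The other half reaches equally far the opposite way.
- foot (a joint): Travel (m) of the preloaded sprung foot up into the screw, 0 when free. It gives way at 27 N, then 3 N per mm, so the set force is reached as it moves; 0.004 drives the tab fully out, beyond 0.006 it is overtightened. Foot: steel disc of 34 mm diameter; at handle 0 its underside is 38 mm above the platen, 8 mm above a laid slab. The capsule over it is 36 (x) x 46 (y) mm.
- tab (a joint): How far (m) the flat metal indicator tab, 22 mm wide, stands out of the force capsule (dark block between foot and arm) toward the stand's +y, where it shows past the arm's nose. About 0 (flush) until the foot gives way at the set force; then it comes out by three times the foot's travel, 17 mm per rad of the bar. Popped out means about 12 mm.
- lid: Bystander: lift-off wooden lid of the case, 182 x 96 x 26 mm, lying at the far side.
- beaker: Bystander: glass beaker, 66 mm wide, 85 mm tall.
- reagent: Bystander: amber reagent bottle, 60 mm wide, 130 mm tall.
- spanner: Bystander: spanner 170 mm long.
- flange: Bystander: turned steel pipe flange, 70 mm wide, 50 mm tall.
- driver: Bystander: screwdriver 180 mm long.
- jar: Bystander: white plastic jar, 68 mm wide, 75 mm tall.
There are look-alikes about, which are no part of the job. There is more than one size of the slab; the one meant has the size given above. What is shaped like the case but pink is not meant.

How it is judged:
By the outcome, as a careful person would: the job done as asked, in the order asked, and still so for the second after the job is handed in, with the robot touching nothing.
It also fails if it takes over 72 s, if anything falls off the work surface, if the arm or the gripper's body presses on something with over 40 N, if the wrist force passes 120 N, or if a joint passes its speed limit or range.

## Robot

A 7-joint arm with a two-finger parallel gripper is mounted at the origin on the work surface. World frame = base frame: x ahead of the robot, y to its left, z up, the work surface at z = 0. Lengths are in m, angles in rad, forces in N, time in s.
With the tool pointing down it reaches from about 0.425 to 0.875 m from the base axis. Payload 4.7 kg.
Tool frame: the origin (TCP) lies between the finger pads; the fingertips stand 25 mm ahead of it and the grasp point (between the pads) lies 6 mm ahead of it; z points along the fingers, y is the line along which they close (so a half turn about z gives the same grasp; the last joint's range is limited). The gripper opens to 85 mm and grips with 20 to 120 N. Pads are 22 mm wide; open, the fingers measure 114 mm over their backs; the gripper's body (76 mm by 85 mm) begins 54 mm behind the grasp point. The pads swing forward as they close: fully open they stand 13 mm farther back than shut.
Start: joints at [-1.31, 0.321, -0.07, 1.45, 0.023, 1.371, -0.057], TCP at [0.159, 0.63, 0.256] pointing down, gripper open.
Joint ranges: [-2.86, 2.86], [-0.3, 2.09], [-1.38, 1.24], [0.06, 2.45], [-1.56, 4.7], [0.09, 2.05], [-2.69, 2.69]. Speed limits (rad/s): [2.57, 2.57, 3.14, 3.14, 3.14, 3.14, 3.14].

## Interface

Orientations are given as [roll, pitch, yaw] about the fixed x, y, z axes, in that order (R = Rz(yaw) Ry(pitch) Rx(roll)).
In Python, from plant import env gives the robot as it stands. Calls block until the motion is done:
- env.move_ptp(position, orientation): joint-space move of the TCP to a pose.
- env.move_straight(position, speed=0.15, orientation=None, until_force=None): straight line of the TCP; orientation=None keeps the orientation; speed is the mean speed in m/s. With until_force (N) it stops when the force on the tool has changed by that much, and returns True; else False.
- env.goto_joints(angles): joint-space move.
- env.open_gripper() and env.grab(strength=None): open the fingers fully, or close them until they stop; strength is the grip in N (None keeps the last).
- env.wait(seconds).
- env.solve_ik(position, orientation): joint angles nearest the present ones, or None.
- env.get_obs(): the state.
- env.capture(name): name is "scene" or "top" or "wrist"; returns a dict with "pixels" (384x512x3 uint8, red, green, blue), "range_z" (384x512 float32, m along the optical axis (not along the pixel's ray), 0 where there is no reading), "fx", "fy", "cx", "cy" (pixels), "k1" (the pictures are not rectified: a ray, as slopes to the right and down, at radius r is drawn at 1 + k1 r^2 times it, then the intrinsics apply), "world_from_camera" (4x4, takes a point from camera to world coordinates); the wrist camera has in their place "mount" (4x4, takes a point from camera to tool coordinates, whose origin is the TCP and whose axes are the flange's). Camera axes: x right, y down, z forward; pixel columns grow to the right and rows downward; lengths in m; the calibration is good to about 2 mm. A picture is of the moment at which its call begins: read the wrist's pose just before it.
A pose or a line that the arm cannot do raises env.PlanningError and nothing moves.
- env.job_done(): hands the job in; it is judged then, once.
The state is a dict: "t": time; "joint_positions": joint angles; "qvel": joint speeds; "joint_efforts": joint torques, N m; "ee_pos": TCP position; "tool_rot": TCP orientation; "force": force on the tool from outside, world axes, zero at the start; "wrist_torque": the same for the moment, N m; "width": finger opening in m; "grip_force": force on a finger pad.
Only numpy, scipy, OpenCV 4.12 (cv2) and the standard library are available. Lean on these libraries where they do the work, as an engineer would, in place of code of your own. Each camera call takes 0.05 s, during which the arm holds its last target. There are 200 camera calls.

## Working session

There is one attempt and no reset: what is moved stays moved. The work goes in short steps, each a Python script; the robot and the scene stay as the last script left them, time stands still between calls to the robot, and variables do not carry over. Pictures are saved under pics/ and viewed, at most 10 in all, crops included, and the job is handed in when it is done.

```bash
mkdir -p pics; ls; cat > h.py <<'E'
import numpy as np, cv2
from plant import env
def save(n,c): cv2.imwrite(f'pics/{n}.png',cv2.cvtColor(c['pixels'],cv2.COLOR_RGB2BGR))
E
python3 - <<'E'
from h import *
import pickle
for n in('scene','top'):
    c=env.capture(n); save(n,c); pickle.dump(c,open(n+'.pkl','wb'))
    print(n,c['fx'],c['fy'],c['cx'],c['cy'],c['k1'],c['world_from_camera'].round(3).tolist() if hasattr(c['world_from_camera'],'round') else c['world_from_camera'])
o=env.get_obs();print({k:np.round(v,3) for k,v in o.items()})
print(np.round(env.capture('wrist')['mount'],4))
E
```

```text
pics
scene 455.3125618142296 455.3125618142296 261.85393401575794 201.69188814743316 -0.15582582826888605 [[0.392, 0.483, -0.783, 1.599], [0.92, -0.185, 0.346, -0.332], [0.022, -0.856, -0.517, 0.817], [0.0, 0.0, 0.0, 1.0]]
top 355.41870646912076 355.41870646912076 258.25089779031777 190.03034354821142 -0.11012480742141639 [[0.012, -0.989, 0.148, 0.409], [-1.0, -0.01, 0.018, 0.126], [-0.016, -0.148, -0.989, 1.088], [0.0, 0.0, 0.0, 1.0]]
{'t': np.float64(0.1), 'joint_positions': array([-1.31 ,  0.322, -0.07 ,  1.452,  0.023,  1.371, -0.057]), 'qvel': array([ 0.002, -0.002,  0.   , -0.003, -0.   ,  0.001, -0.002]), 'joint_efforts': array([-0.0000e+00, -4.9488e+01, -3.8400e-01, -3.1521e+01,  1.3000e-02,
        7.0000e-03, -0.0000e+00]), 'ee_pos': array([0.159, 0.63 , 0.255]), 'tool_rot': array([-3.14 ,  0.   ,  2.895]), 'force': array([ 0.49 , -0.207, -1.421]), 'wrist_torque': array([0.021, 0.013, 0.007]), 'grip_force': np.float64(0.0), 'width': np.float64(0.086)}
[[-5.000e-04 -9.507e-01 -3.100e-01  7.970e-02]
 [ 1.000e+00 -3.000e-04 -8.000e-04 -9.000e-04]
 [ 7.000e-04 -3.100e-01  9.507e-01 -1.165e-01]
 [ 0.000e+00  0.000e+00  0.000e+00  1.000e+00]]
```

View pics/top.png

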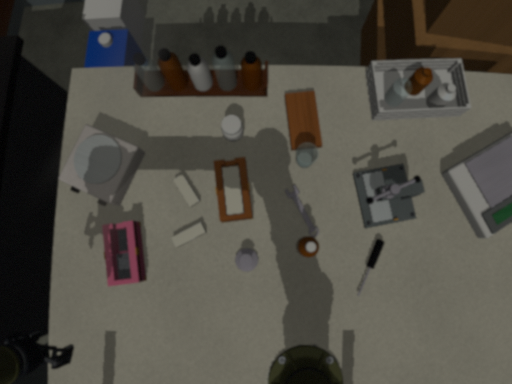

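View pics/scene.png

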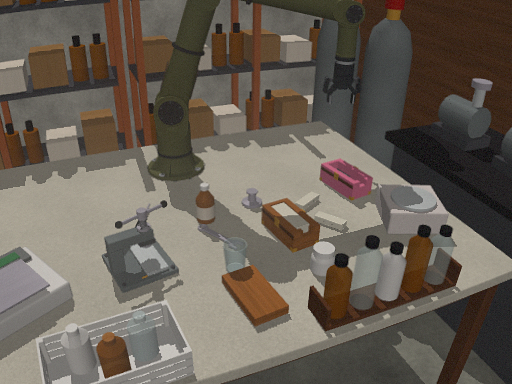

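```bash
cat >> h.py <<'E'
def cloud(c,T):
    h,w=c['range_z'].shape; u,v=np.meshgrid(np.arange(w),np.arange(h))
    K=np.array([[c['fx'],0,c['cx']],[0,c['fy'],c['cy']],[0,0,1]])
    s=cv2.undistortPoints(np.stack([u,v],-1).reshape(-1,1,2).astype(float),K,np.array([c['k1'],0,0,0,0])).reshape(h,w,2)
    z=c['range_z']; P=np.dstack([s[...,0]*z,s[...,1]*z,z])
    return P@T[:3,:3].T+T[:3,3], s@T[:3,:2].T+T[:3,2]
from scipy.spatial.transform import Rotation as R
def Tw(o):
    T=np.eye(4);T[:3,:3]=R.from_euler('xyz',o['tool_rot']).as_matrix();T[:3,3]=o['ee_pos'];return T
def wrist(name):
    import pickle
    o=env.get_obs(); c=env.capture('wrist'); T=Tw(o)@c['mount']; save(name,c); c['T']=T; pickle.dump(c,open(name+'.pkl','wb')); return c,T
def rect(pts):
    (x,y),(w,h),a=cv2.minAreaRect(pts[:,:2].astype(np.float32)); return np.round([x,y,w,h,a],4)
E
python3 - <<'E'
from h import *
import pickle
c=pickle.load(open('top.pkl','rb'));P,_=cloud(c,c['world_from_camera'])
def reg(u0,u1,v0,v1,z0,z1,n):
    p=P[v0:v1,u0:u1].reshape(-1,3);p=p[(p[:,2]>z0)&(p[:,2]<z1)];print(n,len(p),rect(p) if len(p)>3 else '')
    return p
reg(205,262,148,230,.055,.08,'case rim')
reg(345,425,155,232,.004,.04,'stand base')
reg(345,425,135,232,.077,.125,'stand arm')
p=reg(345,425,135,232,.14,.20,'bar')
for q in p[::6]:print(q.round(3))
E
```

```text
case rim 1843 [0.5659 0.2202 0.1807 0.0991 8.1368]
stand base 2440 [ 0.5677 -0.2506  0.2448  0.2373 89.8402]
stand arm 446 [ 0.5609 -0.2566  0.0399  0.1332  9.5863]
bar 303 [ 5.53600e-01 -2.16000e-01  2.34000e-02  1.59300e-01  2.54816e+01]
[ 0.591 -0.276  0.161]
[ 0.588 -0.273  0.162]
[ 0.586 -0.286  0.17 ]
[ 0.583 -0.28   0.171]
[ 0.581 -0.273  0.168]
[ 0.581 -0.288  0.17 ]
[ 0.579 -0.277  0.164]
[ 0.576 -0.258  0.164]
[ 0.576 -0.273  0.166]
[ 0.573 -0.251  0.165]
[ 0.573 -0.267  0.166]
[ 0.574 -0.285  0.165]
[ 0.571 -0.259  0.165]
[ 0.568 -0.238  0.164]
[ 0.568 -0.253  0.166]
[ 0.563 -0.217  0.175]
[ 0.565 -0.24   0.164]
[ 0.565 -0.256  0.166]
[ 0.561 -0.217  0.175]
[ 0.562 -0.236  0.168]
[ 0.559 -0.205  0.169]
[ 0.559 -0.221  0.171]
[ 0.56  -0.24   0.164]
[ 0.555 -0.208  0.177]
[ 0.555 -0.224  0.176]
[ 0.553 -0.203  0.174]
[ 0.553 -0.22   0.173]
[ 0.55  -0.204  0.172]
[ 0.55  -0.219  0.175]
[ 0.548 -0.2    0.166]
[ 0.547 -0.214  0.174]
[ 0.546 -0.19   0.165]
[ 0.545 -0.205  0.169]
[ 0.544 -0.218  0.176]
[ 0.543 -0.186  0.168]
[ 0.545 -0.209  0.15 ]
[ 0.542 -0.216  0.175]
[ 0.54  -0.181  0.166]
[ 0.543 -0.214  0.151]
[ 0.537 -0.173  0.168]
[ 0.538 -0.19   0.165]
[ 0.535 -0.169  0.163]
[ 0.532 -0.146  0.167]
[ 0.531 -0.161  0.171]
[ 0.529 -0.143  0.168]
[ 0.529 -0.159  0.167]
[ 0.526 -0.144  0.171]
[ 0.527 -0.162  0.166]
[ 0.524 -0.156  0.169]
[ 0.521 -0.155  0.171]
[ 0.519 -0.156  0.167]
```

```bash
python3 - <<'E'
from h import *
def look(p,yaw,n):
    env.move_ptp(p,[np.pi,0,np.radians(yaw)]); return wrist(n)
c,T=look([.535,-.225,.40],9.6,'w_stand')
P,_=cloud(c,T);p=P.reshape(-1,3);p=p[c['range_z'].ravel()>0]
near=lambda a,b,r,z0,z1:p[(np.hypot(p[:,0]-a,p[:,1]-b)<r)&(p[:,2]>z0)&(p[:,2]<z1)]
for z0,z1 in((.022,.028),(.112,.122),(.15,.2)):
    print('stand',z0,rect(near(.56,-.23,.16,z0,z1)))
print(env.get_obs()['joint_positions'].round(2),env.get_obs()['t'])
c,T=look([.545,.217,.30],8.1,'w_case')
P,_=cloud(c,T);p=P.reshape(-1,3);p=p[c['range_z'].ravel()>0]
q=near(.566,.22,.13,.055,.08);print('rim+slab',rect(q),np.percentile(q[:,2],[5,50,95]))
g=cv2.cvtColor(c['pixels'],cv2.COLOR_RGB2HSV)
m=((g[...,1]<60)&(g[...,2]>90)&(abs(P[...,2]-.066)<.008)&(np.hypot(P[...,0]-.566,P[...,1]-.22)<.1))
print('slab',m.sum(),rect(P[m]) if m.sum()>10 else '', P[m][:,2].mean())
print(env.get_obs()['joint_positions'].round(2),env.get_obs()['t'])
cv2.imwrite('pics/both.png',np.hstack([cv2.resize(cv2.imread(f'pics/{n}.png'),(400,300)) for n in('w_stand','w_case')]))
E
```

```text
stand 0.022 [ 0.5235 -0.2591  0.2307  0.1332  9.9103]
stand 0.112 [ 0.5619 -0.2604  0.0402  0.1269 10.9041]
stand 0.15 [ 0.5541 -0.2184  0.027   0.1602 20.9126]
[-0.45  0.19  0.95  1.41 -0.16  1.62 -0.91] 3.5
rim+slab [0.5666 0.2195 0.1803 0.0986 7.7852] [0.06367715 0.06564601 0.06738126]
slab 4160 [0.554  0.2299 0.154  0.0709 7.6893] 0.0647418162638083
[-1.21  0.23  0.93  1.58 -0.18  1.43 -1.7 ] 5.2083
```

View pics/both.png

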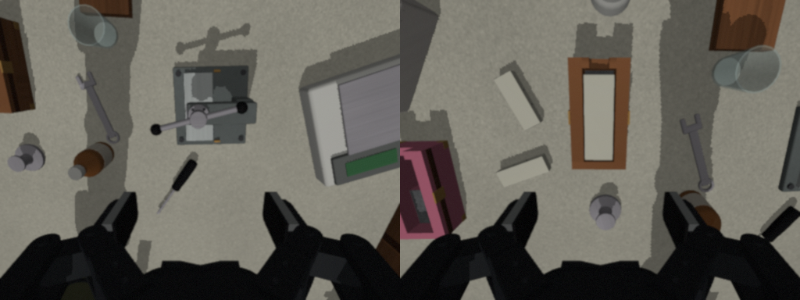

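```bash
python3 - <<'E'
from h import *
import pickle
for n in('w_stand','top'):
    c=pickle.load(open(n+'.pkl','rb'));P,D=cloud(c,c.get('T',c['world_from_camera'] if n=='top' else None))
    S=np.array([.554,-.2176]);d=np.hypot(P[...,0]-S[0],P[...,1]-S[1])
    q=P[(d<.11)&(P[...,2]>.15)&(P[...,2]<.173)][:,:2]
    q=q[np.hypot(*(q-S).T)>.03]; l=cv2.fitLine(q.astype(np.float32),cv2.DIST_HUBER,0,.01,.01).ravel(); print('bar ang',np.degrees(np.arctan2(l[1],l[0])),l[2:])
    far=q-S; pr=far@l[:2]; print('extent',pr.min(),pr.max())
    for z0,z1 in((.021,.029),(.109,.124)):
        m=((d<.14)&(P[...,2]>z0)&(P[...,2]<z1)).astype(np.uint8)
        k,lab,st,_=cv2.connectedComponentsWithStats(m)
        for i in range(1,k):
            if st[i,4]>60: print(z0,st[i,4],rect(P[lab==i]))
E
```

```text
bar ang -65.86342 [ 0.5556599 -0.2207266]
extent -0.07952201644588494 0.08101048510151929
0.021 1371 [ 0.5795 -0.2125  0.0976  0.0614 10.6202]
0.021 630 [ 0.4985 -0.2278  0.0376  0.0615  9.8624]
0.109 540 [ 0.5742 -0.2385  0.0243  0.0942 23.2193]
0.109 936 [ 0.5649 -0.2763  0.0402  0.0945 10.9041]
bar ang -66.55756 [ 0.55421555 -0.21663961]
extent -0.08124847679547961 0.0780789400140852
0.021 342 [ 0.5948 -0.2145  0.0713  0.075  15.2921]
0.021 396 [ 0.5134 -0.2241  0.0667  0.0649 10.2884]
0.109 303 [ 0.5502 -0.2642  0.0346  0.1319 23.2087]
```

```bash
cat >> h.py <<'E'
C=np.array([.5663,.2196]);CY=np.radians(7.9);S=np.array([.5538,-.2175]);SY=np.radians(10.6)
def fr(o,a,x,y,z): return [o[0]+x*np.cos(a)-y*np.sin(a),o[1]+x*np.sin(a)+y*np.cos(a),z]
def st(): o=env.get_obs(); return o['t'].round(2),o['ee_pos'].round(4),np.round(o['force'],1),round(float(o['width']),4)
E
python3 - <<'E'
from h import *
env.grab(30)
r=[np.pi,0,CY]
env.move_ptp(fr(C,CY,.05,0,.13),r);print(st())
env.move_straight(fr(C,CY,.05,0,.097),.1)
print(env.move_straight(fr(C,CY,.05,0,.065),.03,until_force=10),st())
env.move_straight(fr(C,CY,.05,0,.15),.12)
env.open_gripper()
env.move_ptp(fr(C,CY,-.048,0,.25),r)
c,T=wrist('w_tip');P,_=cloud(c,T)
# profile along slab centreline
p=P[c['range_z']>0];d=p[:,:2]-C;x=d@[np.cos(CY),np.sin(CY)];y=d@[-np.sin(CY),np.cos(CY)]
for a in np.arange(-.09,.09,.01):
    m=(abs(x-a)<.003)&(abs(y)<.015); print(a.round(3),np.median(p[m,2]).round(4) if m.any() else None)
m=(p[:,2]>.072)&(abs(x)<.09)&(abs(y)<.045);print('raised y range',np.percentile(y[m],[1,50,99]),x[m].min(),x[m].max(),rect(p[m]));print(st())
E
```

```text
Traceback (most recent call last):
  File "h.py", line 20, in st
    def st(): o=env.get_obs(); return o['t'].round(2),o['ee_pos'].round(4),np.round(o['force'],1),round(float(o['width']),4)
                                      ^^^^^^^^^^^^
AttributeError: 'float' object has no attribute 'round'
```

```bash
sed -i "s/return o\['t'\].round(2),o\['ee_pos'\].round(4)/return round(float(o['t']),2),np.round(o['ee_pos'],4)/" h.py
python3 - <<'E'
from h import *
r=[np.pi,0,CY]
print(st())
env.move_straight(fr(C,CY,.05,0,.097),.1)
print(env.move_straight(fr(C,CY,.05,0,.065),.03,until_force=10),st())
env.move_straight(fr(C,CY,.05,0,.15),.12)
env.open_gripper()
env.move_ptp(fr(C,CY,-.048,0,.25),r)
c,T=wrist('w_tip');P,_=cloud(c,T)
p=P[c['range_z']>0];d=p[:,:2]-C;x=d@[np.cos(CY),np.sin(CY)];y=d@[-np.sin(CY),np.cos(CY)]
for a in np.arange(-.09,.09,.01):
    m=(abs(x-a)<.003)&(abs(y)<.015); print(a.round(3),np.median(p[m,2]).round(4) if m.any() else None)
m=(p[:,2]>.072)&(abs(x)<.09)&(abs(y)<.045);print('raised y',np.percentile(y[m],[1,50,99]),x[m].min(),x[m].max(),rect(p[m]));print(st())
E
```

```text
(6.74, array([0.6164, 0.2265, 0.1313]), array([0.3, 0.8, 0.1]), 0.0003)
True (7.97, array([0.6159, 0.2265, 0.0747]), array([0. , 1. , 5.2]), 0.0001)
-0.09 0.0663
-0.08 0.0663
-0.07 None
-0.06 0.0765
-0.05 0.0907
-0.04 0.3057
-0.03 0.3179
-0.02 0.077
-0.01 0.0725
-0.0 0.068
0.01 0.0633
0.02 0.0588
0.03 0.0542
0.04 0.0497
0.05 0.0449
0.06 0.0404
0.07 0.0359
0.08 0.0442
raised y [-0.04413018  0.00010404  0.04414678] -0.06258915290755503 -0.0066328763023866906 [0.532  0.2148 0.0559 0.09   7.8182]
(10.21, array([0.5189, 0.2135, 0.2492]), array([ 0.7,  0.4, -0.3]), 0.0851)
```

View pics/w_tip.png

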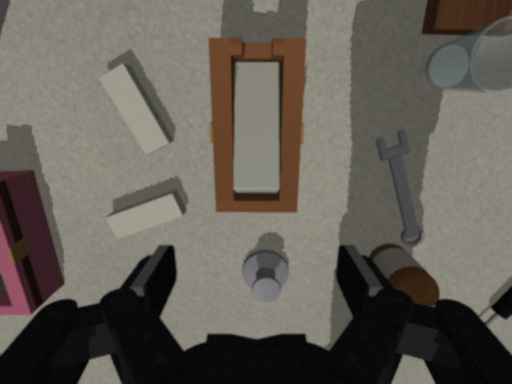

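```bash
python3 - <<'E'
from h import *
L=-np.radians(24.7)
r=[np.pi,0,CY]
env.move_straight(fr(C,CY,-.048,0,.093),.12)
env.grab(100);print(st(),env.get_obs()['grip_force'])
env.move_straight(fr(C,CY,-.048,0,.11),.04);print(st())
env.move_straight(fr(C,CY,-.048,0,.28),.15);print(st())
for p,o in((fr(S,SY,-.0636,.16,.20),[np.pi,L,SY]),(fr(S,SY,-.0636,.16,.061),[np.pi,L,SY]),(fr(S,SY,-.0636,0,.061),[np.pi,L,SY])):
    q=env.solve_ik(p,o);print(None if q is None else np.round(q,2))
print(env.get_obs()['joint_positions'].round(2))
E
```

```text
(12.11, array([0.5193, 0.2132, 0.0935]), array([0.8, 0.8, 2.7]), 0.0458) 104.1699492931366
(12.68, array([0.5185, 0.213 , 0.1099]), array([-0.4, -0.7, -4.3]), 0.0458)
(13.97, array([0.5182, 0.2128, 0.279 ]), array([ 0.5, -0.2, -4. ]), 0.0459)
[ 0.3  -0.3  -0.07  2.25 -0.26  0.8  -1.01]
[-0.46 -0.13  0.66  2.42 -0.19  0.43 -1.01]
[ 0.09  0.13  0.49  2.21 -0.66  0.6  -0.3 ]
[-1.34  0.17  1.02  1.67 -0.15  1.38 -1.73]
```

```bash
python3 - <<'E'
from h import *
import pickle
for n in('top','w_stand'):
    c=pickle.load(open(n+'.pkl','rb'));P,_=cloud(c,c['world_from_camera'] if n=='top' else c['T'])
    m=(P[...,0]>.3)&(P[...,0]<.72)&(P[...,1]>-.13)&(P[...,1]<.12)&(P[...,2]>.03)&(P[...,2]<.15)&(c['range_z']>0)
    k,lab,s,_=cv2.connectedComponentsWithStats(m.astype(np.uint8))
    for i in range(1,k):
        if s[i,4]>40: q=P[lab==i];print(n,s[i,4],q.min(0).round(3),q.max(0).round(3))
# held slab in view
env_o=env.get_obs()
c,T=wrist('w_held');P,_=cloud(c,T);M=c['mount'];Pt,_=cloud(c,M)
g=cv2.cvtColor(c['pixels'],cv2.COLOR_RGB2HSV)
q=Pt[(g[...,1]<60)&(g[...,2]>70)&(abs(Pt[...,1])<.03)&(Pt[...,2]<.13)&(Pt[...,2]>-.03)&(c['range_z']>0)]
print(len(q),q.min(0).round(3),q.max(0).round(3))
q=q[(q[:,0]>-.03)]
u,s_,v=np.linalg.svd(q-np.median(q,0),full_matrices=False);n=v[2]*np.sign(-v[2][2]);print('normal',n,np.degrees(np.arctan2(n[0],-n[2])),s_/len(q)**.5)
e=np.array([-n[2],0,n[0]]);print('along range',np.percentile(q@e,[.5,1,50,99,99.5]),'height',np.median(q@n),'y',np.percentile(q[:,1],[1,50,99]))
E
```

```text
top 257 [ 0.637 -0.028  0.03 ] [0.719 0.034 0.089]
top 371 [ 0.375 -0.026  0.032] [0.431 0.031 0.133]
w_stand 1921 [ 0.637 -0.031  0.03 ] [0.702 0.035 0.086]
w_stand 1625 [ 0.377 -0.032  0.03 ] [0.433 0.029 0.131]
22939 [-0.012 -0.029 -0.015] [0.121 0.03  0.063]
normal [ 4.19605773e-01  7.03054088e-04 -9.07706175e-01] 24.8097073587295 [0.04002837 0.01365232 0.00111224]
along range [-0.00369281 -0.00308349  0.05922685  0.13305498  0.13388164] height -0.004091674524407219 y [-0.02265225  0.00036473  0.02369502]
```

View pics/w_held.png

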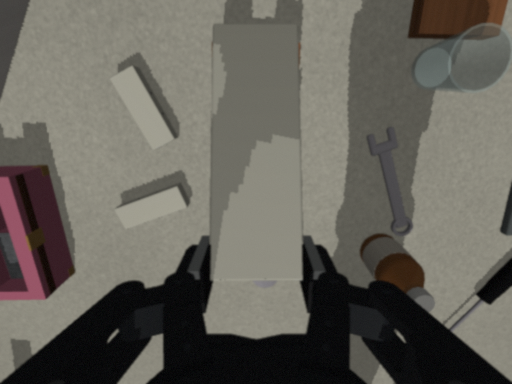

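```bash
python3 - <<'E'
from h import *
L=-np.radians(24.8);o=[np.pi,L,SY]
X=-.0645
env.move_straight(fr(C,CY,-.048,0,.25),.15,orientation=[np.pi,L,CY]);print(st())
for y,z in((.125,.22),(.125,.061),(.06,.061),(0,.061)):
    q=env.solve_ik(fr(S,SY,X,y,z),o);print(None if q is None else np.round(q,2))
try: env.move_straight(fr(S,SY,X,.125,.22),.2,orientation=o)
except env.PlanningError as e: print(e); env.move_ptp(fr(S,SY,X,.125,.22),o)
print(st(),env.get_obs()['joint_positions'].round(2))
try: env.move_straight(fr(S,SY,X,.125,.061),.12);print(st(),env.get_obs()['joint_positions'].round(2))
except env.PlanningError as e: print(e)
c=env.capture('scene');save('s2',c)
E
```

```text
(14.72, array([0.519 , 0.2124, 0.2501]), array([ 0.6, -0.3, -3.1]), 0.0459)
[ 0.17 -0.29  0.12  2.2  -0.21  0.85 -0.99]
[-0.98 -0.29  1.24  2.4   0.18  0.45 -1.24]
[ 0.34  0.04  0.12  2.29 -0.54  0.52 -0.5 ]
[ 0.45  0.12  0.12  2.2  -0.58  0.58 -0.36]
the arm cannot follow that straight line within its joint ranges
(16.43, array([ 0.4678, -0.106 ,  0.22  ]), array([-0.4, -0.7, -4.1]), 0.0458) [ 0.17 -0.29  0.12  2.2  -0.21  0.85 -0.99]
(17.9, array([ 0.468 , -0.1067,  0.0617]), array([ 0.4,  0.3, -2.9]), 0.0458) [ 0.12 -0.05  0.19  2.37 -0.43  0.47 -0.73]
```

View pics/s2.png

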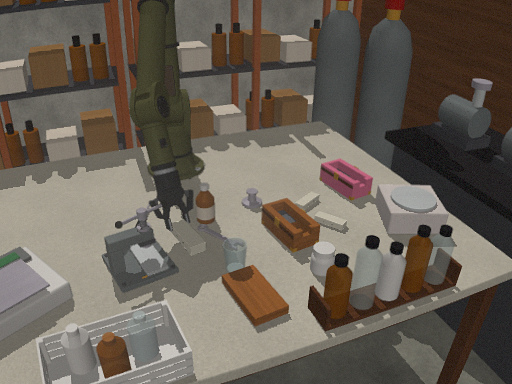

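```bash
python3 - <<'E'
from h import *
L=-np.radians(24.8);X=-.0645
print(env.move_straight(fr(S,SY,X,0,.061),.08,until_force=12),st())
z=env.get_obs()['ee_pos'][2]
print(env.move_straight(fr(S,SY,X,0,.053),.015,until_force=5),st())
env.open_gripper();print(st())
b=np.array([np.cos(SY),np.sin(SY)])*np.sin(L);p=env.get_obs()['ee_pos']
back=lambda d:[p[0]+b[0]*d,p[1]+b[1]*d,p[2]+np.cos(L)*d]
for d in(.14,.10,.07):
    try: env.move_straight(back(d),.12);break
    except env.PlanningError as e: print(d,e)
print(st(),env.get_obs()['joint_positions'].round(2))
q=env.solve_ik(fr(S,SY,-.05,.06,.35),[np.pi,0,SY]);print(q)
E
```

```text
False (19.67, array([ 0.4903, -0.2288,  0.0609]), array([ 0.2,  0. , -3.4]), 0.0455)
True (20.02, array([ 0.4908, -0.2293,  0.0579]), array([-0.1,  0.5,  4. ]), 0.0457)
(20.49, array([ 0.4888, -0.2283,  0.0558]), array([-0.1,  0. , -0.1]), 0.0852)
(21.81, array([ 0.4309, -0.2386,  0.1821]), array([ 0.6, -0.8,  0.4]), 0.0856) [ 0.29 -0.17  0.35  2.18 -0.34  0.85 -0.55]
[ 2.08607482e-01  1.61349975e-02  6.89957078e-02  1.61773639e+00
 -1.11452812e-03  1.50775969e+00 -1.10812698e+00]
```

Now look at the laid slab from above and from the scene, and pick reachable yaw for the push.

```bash
python3 - <<'E'
from h import *
env.move_ptp(fr(S,SY,-.02,.02,.36),[np.pi,0,SY]);
c,T=wrist('w_laid');P,_=cloud(c,T);g=cv2.cvtColor(c['pixels'],cv2.COLOR_RGB2HSV)
d=P[...,:2]-S;x=d@[np.cos(SY),np.sin(SY)];y=d@[-np.sin(SY),np.cos(SY)]
m=(P[...,2]>.046)&(P[...,2]<.062)&(abs(x)<.1)&(abs(y)<.06)&(c['range_z']>0)
for s in(-1,1):
    k=m&(x*s>.025); print('side',s,k.sum(),rect(P[k]),'x',np.percentile(x[k],[.5,99.5]),'y',np.percentile(y[k],[1,99]),'z',np.median(P[k][:,2]))
q=P[(P[...,2]>.15)&(P[...,2]<.173)&(np.hypot(x,y)<.11)&(np.hypot(x,y)>.03)][:,:2]
l=cv2.fitLine(q.astype(np.float32),cv2.DIST_HUBER,0,.01,.01).ravel();print('bar',np.degrees(np.arctan2(l[1],l[0])),l[2:])
for a in(115,60,-8):
  for k in(90,-90):
    f=np.radians(a);p=S+.053*np.array([np.cos(f),np.sin(f)])+.016*np.array([-np.sin(f),np.cos(f)])
    q=env.solve_ik([*p,.167],[np.pi,0,f+np.radians(k)]);print(a,k,None if q is None else np.round(q,2))
E
```

```text
side -1 610 [ 0.5033 -0.227   0.0358  0.0473 10.3098] x [-0.06924002 -0.03375267] y [-0.02327113  0.02359642] z 0.053780738091155494
side 1 1078 [ 0.6012 -0.2081  0.0444  0.0481 10.5643] x [0.02614265 0.07049838] y [-0.02299373  0.02320197] z 0.05374067615339018
bar -65.888824 [ 0.5561842  -0.22138628]
115 90 [ 1.27  0.38 -1.17  1.79  0.38  1.22  2.  ]
115 -90 [ 0.23  0.16  0.05  1.83 -0.01  1.15 -0.85]
60 90 [ 0.33  0.26 -0.1   1.72  0.03  1.17  1.26]
60 -90 [ 0.16  0.25  0.09  1.72 -0.02  1.17 -1.84]
-8 90 [ 0.3   0.36 -0.01  1.58  0.    1.2   0.15]
-8 -90 [-0.49  0.56  1.07  1.61 -0.51  1.28 -2.62]
```

View pics/w_laid.png

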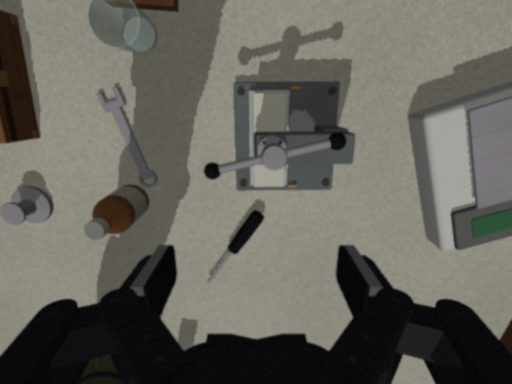

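```bash
cat >> h.py <<'E'
def pose(h,lift=0,off=.016):
    f=SY+np.radians(105)-h; p=S+.053*np.array([np.cos(f),np.sin(f)])+off*np.array([-np.sin(f),np.cos(f)])
    return [*p,.167-.00573*max(h,0)+lift],[np.pi,0,f+np.pi/2]
def go(h,v=.06,**k): p,o=pose(h,**k); env.move_straight(p,v,orientation=o)
E
python3 - <<'E'
from h import *
env.grab(60)
env.move_ptp(*pose(.9,.09));print(env.get_obs()['joint_positions'].round(2))
go(.2,.2,lift=.09);go(-.3,.2,lift=.09);print(env.get_obs()['joint_positions'].round(2),st())
go(-.3,.15)
for h in np.arange(-.1,1.95,.2):
    go(h);o=env.get_obs();f=SY+np.radians(105)-h;F=np.array(o['force'][:2]);print(round(h,2),'tang',round(float(F@[-np.sin(f),np.cos(f)]),1),'rad',round(float(F@[np.cos(f),np.sin(f)]),1),round(float(o['t']),2))
c=env.capture('scene');save('s3',c)
P,_=cloud(c,c['world_from_camera']);d=P[...,:2]-S;x=d@[np.cos(SY),np.sin(SY)];y=d@[-np.sin(SY),np.cos(SY)]
v=(abs(x)<.02)&(y>.01)&(y<.05)&(P[...,2]>.058)&(P[...,2]<.085);print('tab y',v.sum(),np.percentile(y[v],[50,90,98]) if v.any() else '')
cv2.imwrite('pics/s3c.png',cv2.resize(cv2.imread('pics/s3.png')[150:300,60:260],(800,600),interpolation=cv2.INTER_CUBIC))
E
```

```text
[ 0.32  0.19 -0.1   1.62  0.02  1.33  1.34]
[ 0.44  0.09 -0.14  1.72  0.01  1.33  2.61] (27.02, array([ 0.5064, -0.1892,  0.257 ]), array([-0.3,  0.4, -0.9]), -0.0002)
-0.1 tang -0.2 rad 0.1 28.12
0.1 tang 2.8 rad -1.4 28.47
0.3 tang 4.2 rad -1.8 28.82
0.5 tang 3.4 rad -2.0 29.17
0.7 tang 3.0 rad -2.2 29.52
0.9 tang 3.1 rad -1.5 29.87
1.1 tang 2.0 rad -1.8 30.22
1.3 tang 2.4 rad -1.8 30.57
1.5 tang 4.7 rad -2.5 30.92
1.7 tang 4.6 rad -4.8 31.27
1.9 tang 5.1 rad -3.1 31.62
tab y 44 [0.01824783 0.02808447 0.02961847]
```

View pics/s3c.png

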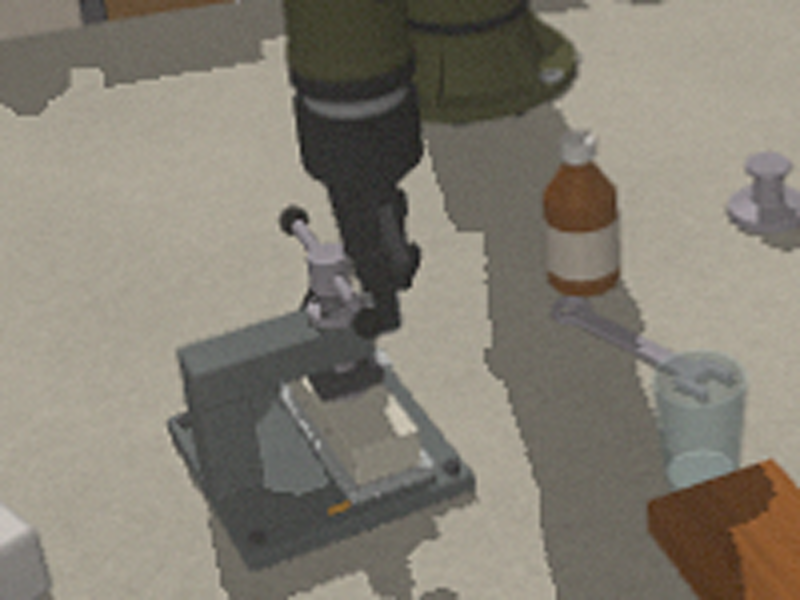

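```bash
python3 - <<'E'
from h import *
go(2.05,.04);go(2.16,.03);print(st())
go(1.9,.1);go(1.9,.15,lift=.07);go(1.2,.2,lift=.12);print(st())
env.move_ptp(fr(S,SY,-.02,.06,.34),[np.pi,0,SY])
c,T=wrist('w_fin');P,_=cloud(c,T)
def ana(P,c,n):
    d=P[...,:2]-S;x=d@[np.cos(SY),np.sin(SY)];y=d@[-np.sin(SY),np.cos(SY)]
    r=np.hypot(x,y);k=(P[...,2]>.14)&(P[...,2]<.165)&(r<.09)&(r>.03)&(c['range_z']>0);q=np.c_[x[k],y[k]]
    l=cv2.fitLine(q.astype(np.float32),cv2.DIST_HUBER,0,.01,.01).ravel();a=np.degrees(np.arctan(l[1]/l[0]));print(n,'bar rel',a,'handle',np.radians(105-a))
    v=(abs(x)<.02)&(y>.022)&(y<.06)&(P[...,2]>.058)&(P[...,2]<.087);print('tab',v.sum(),np.percentile(y[v],[10,50,90,98]) if v.any() else '')
ana(P,c,'wrist')
c=env.capture('scene');save('s4',c);P,_=cloud(c,c['world_from_camera']);ana(P,c,'scene')
cv2.imwrite('pics/s4c.png',np.hstack([cv2.resize(cv2.imread('pics/s4.png')[180:300,85:195],(400,436),interpolation=cv2.INTER_CUBIC),cv2.resize(cv2.imread('pics/w_fin.png')[60:278,180:380],(400,436),interpolation=cv2.INTER_CUBIC)]))
E
```

```text
(32.38, array([ 0.6092, -0.2053,  0.1548]), array([-4. ,  6.3, -0.2]), -0.0001)
(34.25, array([ 0.5779, -0.168 ,  0.2788]), array([-0.2,  0.6, -0.2]), 0.0)
wrist bar rel -14.483521 handle 2.0853808
tab 181 [0.02289767 0.02840755 0.03416868 0.03551214]
scene bar rel -14.243119 handle 2.081185
tab 24 [0.02389817 0.02913306 0.03244061 0.03307439]
```

View pics/s4c.png

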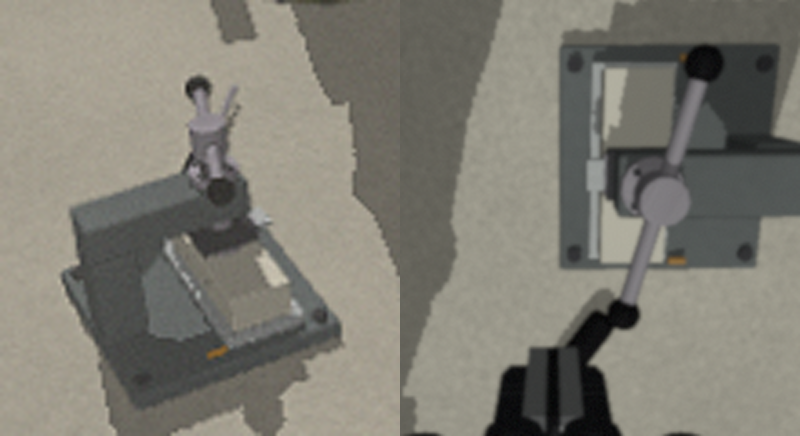

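```bash
python3 - <<'E'
from h import *
env.move_ptp(*pose(1.2,.12));go(1.85,.2,lift=.07);go(1.85,.15);go(2.1,.08);go(2.24,.03);print(st())
go(1.9,.1);go(1.9,.15,lift=.07);go(1.2,.2,lift=.12)
env.move_ptp(fr(S,SY,-.02,.06,.34),[np.pi,0,SY])
c,T=wrist('w_fin2');P,_=cloud(c,T)
d=P[...,:2]-S;x=d@[np.cos(SY),np.sin(SY)];y=d@[-np.sin(SY),np.cos(SY)]
r=np.hypot(x,y);k=(P[...,2]>.14)&(P[...,2]<.165)&(r<.09)&(r>.03)&(c['range_z']>0);q=np.c_[x[k],y[k]]
l=cv2.fitLine(q.astype(np.float32),cv2.DIST_HUBER,0,.01,.01).ravel();a=np.degrees(np.arctan(l[1]/l[0]));print('handle',np.radians(105-a))
v=(abs(x)<.02)&(y>.022)&(y<.06)&(P[...,2]>.058)&(P[...,2]<.087);print('tab',np.percentile(y[v],[50,90,98])-.023)
m=(P[...,2]>.046)&(P[...,2]<.062)&(abs(x)<.1)&(abs(y)<.06)&(c['range_z']>0)
print('slab x',np.percentile(x[m],[.5,99.5]),'y',np.percentile(y[m],[1,99]),st())
if 2.1<np.radians(105-a)<2.35: env.job_done();print('done')
E
```

```text
(40.35, array([ 0.6102, -0.21  ,  0.1555]), array([-1.6,  6. ,  3.6]), -0.0001)
handle 2.1672246
tab [0.00561552 0.01255869 0.01393878]
slab x [-0.06793069  0.07040035] y [-0.02296179  0.02433387] (44.25, array([ 0.5231, -0.1622,  0.3398]), array([-0.5,  0.7, -0. ]), 0.0001)
the job is handed in; nothing more can be done
done
```

The slab is out of its case and clamped, centred to about 1 mm under the screw. The tab stands out about 13 mm, with the bar at 2.17 rad (by my estimate about 4.4 mm of foot travel, under the 6 mm limit). The robot is clear, and the job was handed in at about 44 s.

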